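# Level and lock the curing plate, then load the tins

### The arm

A 6-joint arm with a two-finger parallel gripper is mounted at the origin on a cart in front of the work surface, level with it; the furniture and walls round the work are solid. World frame = base frame: x ahead of the robot, y to its left, z up, the work surface at z = 0. Lengths are in m, angles in rad, forces in N, time in s.
With the tool pointing down it reaches from about 0.375 to 0.975 m from the base axis. Payload 3.8 kg.
Tool frame: the origin (TCP) lies on the mounting face of the last link; the fingertips stand 166 mm ahead of it and the grasp point (between the pads) lies 147 mm ahead of it (tips_ahead is the distance from the TCP to the fingertips, in m); x points along the fingers, y is the direction in which the jaws open and shut, and the axes are right-handed (so a half turn about x gives the same grasp; the last joint's range is limited). The gripper opens to 88 mm and grips with 3 to 60 N. Pads are 18 mm wide; open, the fingers measure 123 mm over their backs; the gripper's body (75 mm by 187 mm) begins 45 mm behind the grasp point.
Start: joints at [1.115, 0.264, 1.604, -0, 1.274, -0.037], TCP at [0.274, 0.617, 0.405] pointing down, gripper open.
Joint ranges: [-2.63, 2.63], [-0.94, 2.18], [0.31, 2.57], [-1.31, 4.45], [0, 2.66], [-2.55, 2.55]. Speed limits (rad/s): [2.57, 2.57, 3.14, 3.14, 3.14, 3.14].

### API

Orientations are given as a unit quaternion [w, x, y, z].
In Python, from station import observe, camera, sign_off, search_frame, spot_point, tips_ahead gives the robot as it stands.
- The arm moves only by the tool carry_out, never from a script. Its argument "series" is a list of rows, each an object with "xyz": the shift along the world's x, y, z in m, a list of three; "turn": the turn, a rotation vector about the world's x, y, z in rad, a list of three. A call has 1 to 10 rows; each row is the pose to reach, as a shift and turn from the pose commanded when the call began; what a row does not reach only later rows make up. A row lasts 1/8 s, in which the tool goes at most 62.5 mm and 10.7 degrees, less where a joint would pass 70% of its speed; a pose out of reach is approached as far as the arm can. A call with a gripper value outside its range is refused whole. "claw" is the gripper command: -1 is fully open, 1 is shut, values between are in proportion, set as the call begins (left out, the last holds). The fingers move at their own pace and stop on an object; "force" is the grip in N (left out, the last holds). Time passes only in rows, so rows that repeat a pose let the fingers close. It gives the time, the measured TCP pose, the force and the opening at its end, in the units of the state.
- observe(): the state, without advancing time (a new reading comes with each control period).
- camera(name): name is "scene" or "side" or "wrist"; returns a dict with "image" (480x640x3 uint8, blue, green, red), "intrinsics" (3x3 intrinsics, pixels), "world_to_cam" (4x4, takes a point from world to camera coordinates). Camera axes: x right, y down, z forward; pixel columns grow to the right and rows downward; lengths in m; the calibration is good to about 2 mm. A picture is of the moment at which its call begins. There is no depth.
- sign_off(): hands the job in, once; it reports no verdict.
Trained networks look in the newest picture that a camera, given by its name, has taken for a name from the list of things; names that differ only in an ending like _2 or _b are one class to them, and where a whole thing is asked for, a point or a joint stands for the part that bears it (a point fixed in the world has none). Each returns a list of dicts, best first, with "confidence" (0 to 1); they miss things now and then, are a little off and sometimes report something else, mostly with a low value. They report only what shows in the picture. A call takes as long as a camera call. They do not tell look-alikes from the thing itself.
- search_frame(name, camera): "bbox" ([left, top, width, height] in pixels, round what is visible of it).
- spot_point(name, camera): "position" ([column, row] in pixels: a listed point, or the origin of a listed thing).
The state is a dict: "time_s": time; "q": joint angles; "joint_velocities": joint speeds; "joint_torque": joint torques, N m; "tool_pos": TCP position; "orientation": TCP orientation; "ft_force": force on the tool from outside, world axes, zero at the start; "moment": the same for the moment, N m; "grip_width": opening from 0.0 (shut) to 1.0 (fully open).
Only numpy, scipy, OpenCV 4.12 (cv2) and the standard library are available. Lean on these libraries where they do the work, as an engineer would, in place of code of your own. Each camera call takes 0.05 s, during which the arm holds its last target. There are 200 camera calls.

### The job

The castings in the little round tins must cure on a level plate: turn the two foot screws of the curing plate until the bubble in each of its two vials sits midway between the lines, then lock both screws by turning their jam nuts clockwise hard against the stop, with the bubbles still centred. Only then stand every tin that is there upright on the flat of the plate, lid up, and leave the steel block and the glue bottle where they are.

Things in the scene. Friction and masses are not known exactly. Their poses are not given: they have to be found in the camera images.
- stand: fixed stand of the plate: a plain foot mid back edge, foot screws a, b in its front corners (x=-60, y=+120 and -120 mm). Origin on the bench under the plate's centre, x to the plate's back edge, y to its left end. Keep the gripper clear of two fixed things: the bench vise at the front edge (up to x=0.38, y 0.13 to 0.29 m) and the drawer cabinet (from x=0.66, y 0 to 0.33 m)
- plate: bare aluminium curing plate, 170 x 300 x 10 mm (its x by y), top face about 45 mm over the bench; origin at the centre of the top face, x to the back edge, y to the left end, z up. Fixed to the bench, can only tilt by under 1 degree. Free flat area for tins: the back half, x from -10 to +80 mm, y from -140 to +140 mm; a 6 mm high lip runs round it at the back and sides
- vial_a_mid (a point): middle of the window of the left bubble vial: dark bar 54 x 16 mm, 10 mm high, on the plate at x=-40, y=+30 mm, lying at 45 degrees; it points along (-0.707, +0.707) in the plate's x, y, towards screw a; axes as the plate's. Two black lines across the window, 9.8 mm either side of its middle
- vial_b_mid (a point): the same for the right bubble vial, at x=-40, y=-30 mm on the plate; pointing along (-0.707, -0.707), towards screw b
- bubble_a (a point): middle of the pale bubble (14 mm long) in vial a. It runs to the higher side: turning screw a clockwise (from above) lifts that corner and moves this bubble 5 mm per radian along the vial towards the screw; counter-clockwise moves it back. Screw b does not move it. Level when the bubble sits midway between the two lines
- bubble_b (a point): the same in vial b, moved by screw b alone
- screw_a_head (a point): centre of the hexagon head of the front left foot screw: bright steel, 22 mm across flats, 24 mm high; this point is 36 mm over the plate top, the head's top 48 mm. Flats face the point's y and every 60 degrees from there. Light friction (0.06 N m), stays where left; stops 2.5 rad either side of its middle, starts within 2.3 rad of it; level with both at the middle
- screw_b_head (a point): the same on the front right foot screw
- nut_a_mid (a point): centre of the hexagon jam nut below the head of screw a, coaxial: dark steel, 40 mm across flats, 46 mm across corners, 4 to 20 mm over the plate top (this point 12 mm). The screw head, 22 mm, begins 4 mm above it: open fingers pass the head on both sides to take the nut. Flats face the point's y and every 60 degrees from there. Turns separately from the screw
- nut_b_mid (a point): the same for the jam nut of screw b
- nut_a (a joint): angle of jam nut a, rad: grows as the nut is turned clockwise seen from above; starts somewhere between 0 and 0.55 (loose); it comes to a dead stop, tight, at 2.0. Friction 0.08 N m
- nut_b (a joint): the same for jam nut b
- tin_1: round low aluminium tin with screwed-on lid, 50 mm diameter, 22 mm high; origin at the centre of its underside, z up. Stands on the bench left of the plate at the start; may be absent (None)
- tin_2: round low aluminium tin with screwed-on lid, 50 mm diameter, 22 mm high; origin at the centre of its underside, z up. Stands on the bench left of the plate at the start; may be absent (None)
- tin_3: round low aluminium tin with screwed-on lid, 42 mm diameter, 22 mm high; origin at the centre of its underside, z up. Stands on the bench left of the plate at the start; may be absent (None)
- steel_block: bystander: flat square steel block, 62 x 62 x 18 mm, on the bench behind; origin at the centre of its underside; leave alone
- glue: bystander: upright white glue bottle with red tip, 35 mm diameter, 112 mm high, on the bench behind the plate; origin at the centre of its underside; leave alone
Mind the look-alikes: they are no part of the job. Leave any purple look-alike of the tin_3 alone.

How it is judged:
By the outcome, as a careful person would: the job done as asked, in the order asked, and still so for the second after the job is handed in, with the robot touching nothing.
Of tin_1, tin_2, tin_3 only 2 to 3 are there at a start; the rules pass over those that are not, and their reading is None.
At some moment in a run one of tin_1, tin_2, tin_3 may be knocked a few centimetres aside while the robot is not near it.
Once in a run the grip may slacken for a moment while it holds something.
It also fails if it takes over 210 s, if anything falls off the work surface, if the arm or the gripper's body presses on something with over 40 N, if the wrist force passes 120 N, or if a joint passes its speed limit or range.

## Working session

There is one attempt and no reset: what is moved stays moved. The work goes in short steps, Python scripts to look and compute and a tool call to move; the robot and the scene stay as the last step left them, time stands still between calls to the robot, and variables do not carry over. Pictures are saved under pics/ and viewed, about 12 in all and at most 16, crops included, and the job is handed in when it is done.

Besides the shell and the picture viewer there is one more tool, called as a command line: name --argument value ..., lists and objects as JSON in quotes. carry_out: Moves the arm, as the interface text tells. Its arguments: {"type":"object","properties":{"series":{"type":"array"},"claw":{"type":"number"},"force":{"type":"number"}},"required":["series"]}

```bash
ls; mkdir -p pics
cat > h.py <<'E'
import numpy as np, cv2
from station import *
from scipy.spatial.transform import Rotation as R
def ray(c,px):
    K=np.array(c["intrinsics"]);T=np.array(c["world_to_cam"])
    d=T[:3,:3].T@np.linalg.solve(K,[px[0],px[1],1]);o=-T[:3,:3].T@T[:3,3];return o,d
def onz(c,px,z):
    o,d=ray(c,px);return o+d*(z-o[2])/d[2]
def proj(c,p):
    K=np.array(c["intrinsics"]);T=np.array(c["world_to_cam"]);q=K@(T[:3,:3]@np.array(p)+T[:3,3]);return q[:2]/q[2]
E
python3 - <<'E'
from h import *
s=observe();print(s)
for n in("scene","side","wrist"):
    c=camera(n);cv2.imwrite(f"pics/{n}0.png",c["image"]);print(n,np.round(c["world_to_cam"],3).tolist(),np.round(c["intrinsics"],0).tolist())
    for t,z in(("plate",.045),("vial_a_mid",.055),("bubble_a",.055),("screw_a_head",.081),("nut_a_mid",.057),("tin_1",0),("tin_3",0),("steel_block",0),("glue",0)):
        print(t,[(np.round(d["confidence"],2),np.round(d["position"]).tolist(),np.round(onz(c,d["position"],z)[:2],3).tolist()) for d in spot_point(t,n)[:5]])
E
```

```text
pics
{'time_s': 0.0, 'q': array([ 1.11509552e+00,  2.64750667e-01,  1.60534885e+00,  3.95127490e-06,
        1.27371787e+00, -3.69009773e-02]), 'joint_velocities': array([ 0.00010599,  0.00253969,  0.00107969, -0.00190221, -0.00140604,
        0.00020935]), 'joint_torque': array([ 1.69477921e-04, -5.02091217e+01, -3.56885719e+01,  7.29180733e-02,
        2.89902615e-02, -1.48154040e-04]), 'tool_pos': array([0.27435101, 0.61636   , 0.40340286]), 'orientation': array([ 0.69146704,  0.14622619,  0.69185318, -0.14775119]), 'ft_force': array([-0.22867627,  0.46361765, -1.66024599]), 'moment': array([ 0.0356896 , -0.01539794,  0.02480207]), 'grip_width': 0.9979475641724588}
scene [[0.811, -0.585, -0.009, -0.5], [-0.426, -0.581, -0.694, 0.295], [0.4, 0.566, -0.72, 0.73], [0.0, 0.0, 0.0, 1.0]] [[442.0, 0.0, 315.0], [0.0, 442.0, 239.0], [0.0, 0.0, 1.0]]
plate [(np.float64(0.77), [333.0, 313.0], [0.532, -0.172])]
vial_a_mid [(np.float64(0.61), [306.0, 316.0], [0.486, -0.154]), (np.float64(0.29), [330.0, 334.0], [0.497, -0.21])]
bubble_a [(np.float64(0.5), [308.0, 314.0], [0.491, -0.154]), (np.
[... 1838 characters left out ...]
5.0, 357.0], [0.608, 0.206]), (np.float64(0.71), [301.0, 385.0], [0.504, 0.225]), (np.float64(0.7), [337.0, 345.0], [0.478, 0.119]), (np.float64(0.55), [335.0, 310.0], [0.515, 0.038])]
steel_block [(np.float64(0.65), [278.0, 286.0], [0.653, 0.023])]
glue [(np.float64(0.91), [284.0, 234.0], [0.717, -0.137]), (np.float64(0.5), [363.0, 232.0], [0.546, -0.227]), (np.float64(0.47), [299.0, 330.0], [0.559, 0.115])]
wrist [[0.406, 0.914, -0.0, -0.675], [0.881, -0.391, 0.268, -0.037], [0.245, -0.109, -0.963, 0.389], [0.0, 0.0, 0.0, 1.0]] [[365.0, 0.0, 324.0], [0.0, 365.0, 235.0], [0.0, 0.0, 1.0]]
plate []
vial_a_mid []
bubble_a []
screw_a_head []
nut_a_mid []
tin_1 []
tin_3 []
steel_block []
glue []
```

View pics/scene0.png

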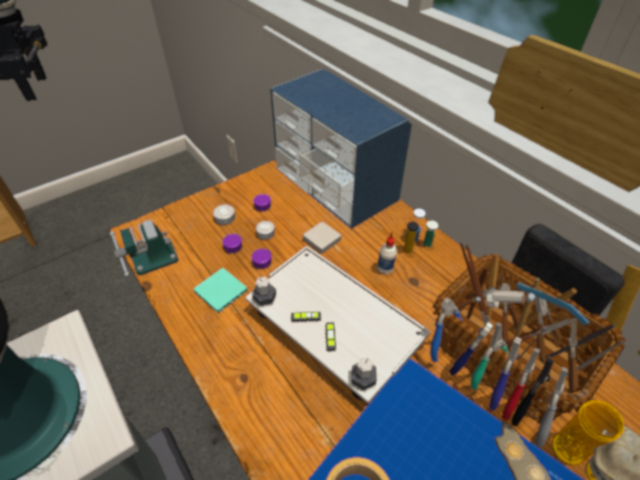

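View pics/side0.png

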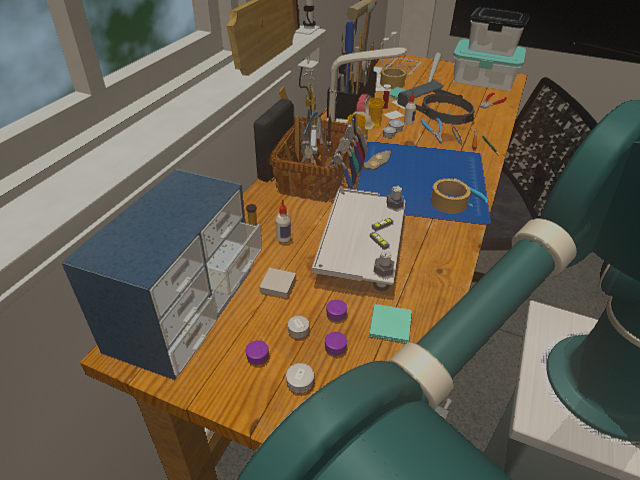

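The scene shows two silver tins at about (224,214) and (265,230), and three purple look-alikes at (262,202), (232,243) and (262,258). The plate, both screws and both vials are visible. Next I'll get the camera geometry and take a close look over the plate.

Run:
```python
from h import *
s=observe();q=s["orientation"];r=R.from_quat([q[1],q[2],q[3],q[0]]);print("tool axes cols\n",np.round(r.as_matrix(),3))
c=camera("wrist");T=np.array(c["world_to_cam"]);o=-T[:3,:3].T@T[:3,3]
print("cam in tool",np.round(r.inv().apply(o-s["tool_pos"]),4),"cam axes in tool (rows x,y,z)\n",np.round(T[:3,:3]@r.as_matrix(),3))
c=camera("scene")
for px in((364,361),(267,281)):print(onz(c,px,.093))
for px in((310,250),(427,329),(360,395),(247,296)):print(onz(c,px,.05))
```

```text
tool axes cols
 [[ 0.     0.407  0.914]
 [-0.     0.914 -0.407]
 [-1.    -0.     0.   ]]
cam in tool [ 0.0199 -0.0004 -0.0698] cam axes in tool (rows x,y,z)
 [[ 0.     1.    -0.001]
 [-0.268  0.001  0.963]
 [ 0.963  0.     0.268]]
[ 0.49683066 -0.29823908  0.093     ]
[ 0.45749592 -0.07168388  0.093     ]
[ 0.58719416 -0.02298396  0.05      ]
[ 0.64456083 -0.30016353  0.05      ]
[ 0.47108881 -0.32363445  0.05      ]
[ 0.42289742 -0.04870634  0.05      ]
```

carry_out --series '[{"xyz": [0.05,-0.05,0],"turn": [0,0,-0.15]},{"xyz": [0.09,-0.1,0],"turn": [0,0,-0.3]},{"xyz": [0.11,-0.155,0],"turn": [0,0,-0.45]},{"xyz": [0.13,-0.21,0],"turn": [0,0,-0.6]},{"xyz": [0.15,-0.265,0],"turn": [0,0,-0.75]},{"xyz": [0.165,-0.32,0],"turn": [0,0,-0.9]},{"xyz": [0.17,-0.37,0],"turn": [0,0,-1.05]},{"xyz": [0.176,-0.42,0],"turn": [0,0,-1.2]},{"xyz": [0.176,-0.46,0],"turn": [0,0,-1.35]},{"xyz": [0.176,-0.5,0],"turn": [0,0,-1.5]}]' --claw -1

```text
time_s: 2.85
tool_pos: [0.4503, 0.1152, 0.405]
orientation: [0.404, 0.58, 0.404, -0.58]
ft_force: [1.2, -0.6, -0.3]
grip_width: 1.0
```

carry_out --series '[{"xyz": [0,-0.05,-0.01],"turn": [0,0,-0.17]},{"xyz": [0,-0.1,-0.02],"turn": [0,0,-0.34]},{"xyz": [-0.005,-0.15,-0.03],"turn": [0,0,-0.51]},{"xyz": [-0.01,-0.2,-0.04],"turn": [0,0,-0.68]},{"xyz": [-0.015,-0.25,-0.043],"turn": [0,0,-0.85]},{"xyz": [-0.02,-0.29,-0.043],"turn": [0,0,-1.0]},{"xyz": [-0.022,-0.31,-0.043],"turn": [0,0,-1.04]},{"xyz": [-0.022,-0.31,-0.043],"turn": [0,0,-1.04]},{"xyz": [-0.022,-0.31,-0.043],"turn": [0,0,-1.04]}]'

```text
time_s: 3.98
tool_pos: [0.4285, -0.1928, 0.3617]
orientation: [0.065, 0.704, 0.065, -0.704]
ft_force: [0.7, -0.2, 1.3]
grip_width: 0.999
```

Run:
```python
from h import *
s=observe();print(s["time_s"],s["tool_pos"],s["q"])
n="wrist";c=camera(n);cv2.imwrite("pics/w1.png",c["image"])
for t,z in(("plate",.045),("vial_a_mid",.055),("bubble_a",.055),("screw_a_head",.081),("nut_a_mid",.057)):
    print(t,[(np.round(d["confidence"],2),np.round(d["position"],1).tolist(),np.round(onz(c,d["position"],z)[:2],4).tolist()) for d in spot_point(t,n)[:5]])
```

```text
3.975 [ 0.42847847 -0.19280965  0.36170051] [-4.76028464e-01 -9.81714077e-02  2.07585386e+00  4.87500176e-04
  1.16414174e+00  9.11128904e-01]
plate [(np.float64(0.92), [328.8, 83.0], [0.5315, -0.177])]
vial_a_mid [(np.float64(0.82), [286.4, 137.7], [0.4864, -0.1527])]
bubble_a [(np.float64(0.75), [291.1, 132.0], [0.4912, -0.1555]), (np.float64(0.61), [363.2, 135.0], [0.4991, -0.2096])]
screw_a_head [(np.float64(0.69), [156.8, 167.3], [0.4505, -0.0684])]
nut_a_mid [(np.float64(0.81), [173.0, 162.9], [0.452, -0.0701])]
```

View pics/w1.png

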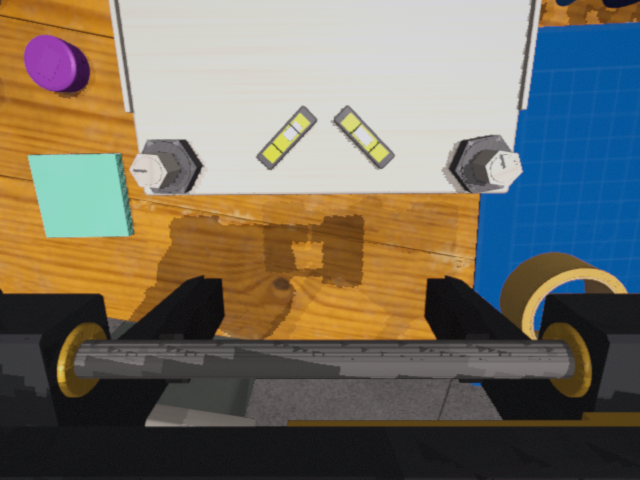

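The close view shows vial a at about (287,138) and vial b at (364,137), with screw a's head at (150,168) and screw b's at (503,166). Next I'll rectify both vials and measure the bubbles.

```bash
cat >> h.py <<'E'
ZV=.053
def vials(c,out=None,guess=((.4864,-.1527),(.496,-.212)),yaw=.185):
    res=[];ims=[]
    for (g,sy) in zip(guess,(1,-1)):
        for it in range(2):
            d=np.array([-.7071,.7071*sy]);Rz=np.array([[np.cos(yaw),-np.sin(yaw)],[np.sin(yaw),np.cos(yaw)]])
            u=Rz@d;v=np.array([-u[1],u[0]])   # u towards screw
            S=8 # px/mm
            W,H=64*S,24*S
            src=np.array([proj(c,[*(np.array(g)+u*a+v*b),ZV]) for a,b in((-.032,.012),(.032,.012),(.032,-.012),(-.032,-.012))],np.float32)
            M=cv2.getPerspectiveTransform(np.array([[0,0],[W,0],[W,H],[0,H]],np.float32),src)
            im=cv2.warpPerspective(c["image"],M,(W,H),flags=cv2.INTER_CUBIC|cv2.WARP_INVERSE_MAP)
            hsv=cv2.cvtColor(im,cv2.COLOR_BGR2HSV)
            m=((hsv[...,1]>100)&(hsv[...,2]>90)).astype(np.uint8)
            ys,xs=np.nonzero(m)
            (cx,cy),wh,ang=cv2.minAreaRect(np.stack([xs,ys],1).astype(np.float32))
            g=np.array(g)+u*((cx-W/2)/S*1e-3)-v*((cy-H/2)/S*1e-3)
        row=im[H//2-3*S:H//2+3*S].astype(float).mean(0)
        x=(np.arange(W)+.5-W/2)/S
        res.append((g,wh,ang,x,row));ims.append(im)
    if out:cv2.imwrite(out,np.vstack(ims))
    return res
E
python3 - <<'E'
from h import *
c=camera("wrist")
r=vials(c,"pics/v1.png")
for g,wh,ang,x,row in r:
    print(np.round(g,4),np.array(wh)/8,ang)
    for i in range(0,len(x),8):
        if abs(x[i])<25:print("%.1f:%s"%(x[i:i+8].mean(),"/".join("%d"%k for k in row[i:i+8].mean(0))),end="  ")
    print()
p,q=r[0][0],r[1][0];d=p-q;print("dist",np.linalg.norm(d),"yaw",np.arctan2(-d[0],d[1]))
E
```

```text
[ 0.4858 -0.1518] [10.89373589 42.48529053] 89.58482360839844
-24.5:126/124/127  -23.5:126/123/127  -22.5:126/126/130  -21.5:121/169/171  -20.5:112/213/213  -19.5:110/216/217  -18.5:110/216/217  -17.5:109/216/216  -16.5:108/216/216  -15.5:116/216/216  -14.5:181/214/213  -13.5:219/215/215  -12.5:221/215/215  -11.5:221/214/214  -10.5:174/169/170  -9.5:153/151/152  -8.5:211/207/208  -7.5:222/216/216  -6.5:222/216/216  -5.5:222/216/216  -4.5:222/216/216  -3.5:222/216/216  -2.5:222/216/216  -1.5:218/215/215  -0.5:167/210/208  0.5:100/214/213  1.5:93/217/216  2.5:93/217/217  3.5:93/217/217  4.5:92/217/217  5.5:91/217/217  6.5:91/217/217  7.5:90/217/217  8.5:79/200/199  9.5:60/124/121  10.5:65/149/146  11.5:81/208/207  12.5:86/216/217  13.5:85/217/217  14.5:83/217/217  15.5:82/217/217  16.5:82/217/217  17.5:81/217/217  18.5:81/217/217  19.5:80/217/217  20.5:87/207/207  21.5:107/149/152  22.5:114/112/117  23.5:115/112/116  24.5:114/110/115  
[ 0.4972 -0.2113] [10.46829033 42.10371017] 89.07295989990234
-24.5:129/125/130  -23.5:129/125/130  -22.5:129/127/132  -21.5:128/167/170  -20.5:123/211/
[... 160 characters left out ...]
.5:110/208/207  -10.5:83/151/149  -9.5:110/126/126  -8.5:204/201/201  -7.5:222/216/216  -6.5:222/216/216  -5.5:222/216/216  -4.5:222/216/216  -3.5:222/216/216  -2.5:222/216/216  -1.5:222/216/216  -0.5:222/216/216  0.5:222/216/216  1.5:222/216/216  2.5:222/216/216  3.5:222/216/216  4.5:216/212/213  5.5:155/204/203  6.5:114/215/215  7.5:115/217/217  8.5:105/206/206  9.5:79/145/145  10.5:87/165/165  11.5:109/213/213  12.5:113/217/217  13.5:111/217/217  14.5:111/217/217  15.5:110/217/217  16.5:109/217/217  17.5:109/217/217  18.5:109/217/217  19.5:108/217/217  20.5:110/210/210  21.5:118/159/162  22.5:121/120/125  23.5:122/118/122  24.5:120/117/121  
dist 0.0605528142875491 yaw 0.19058712915957726
```

View pics/v1.png

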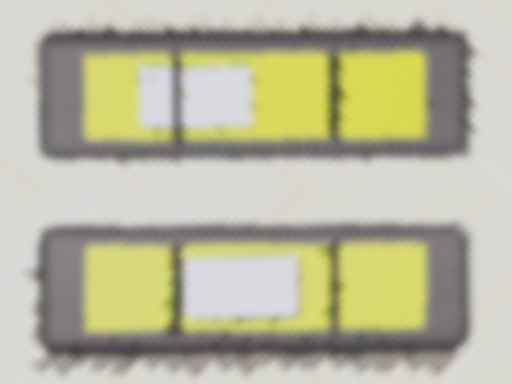

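```bash
cat >> h.py <<'E'
def hexfit(c,ctr,z,yaw,af,S=8,half=.03,draw=True):
    W=int(2*half*1e3*S)
    src=np.array([proj(c,[ctr[0]+a,ctr[1]+b,z]) for a,b in((half,half),(half,-half),(-half,-half),(-half,half))],np.float32)
    M=cv2.getPerspectiveTransform(np.array([[0,0],[W,0],[W,W],[0,W]],np.float32),src)
    im=cv2.warpPerspective(c["image"],M,(W,W),flags=cv2.INTER_CUBIC|cv2.WARP_INVERSE_MAP)
    # up = +x world, left = +y world
    r=af/2/np.cos(np.pi/6)
    pts=[]
    for k in range(6):
        t=yaw+np.pi/6+k*np.pi/3
        pts.append([W/2-r*np.sin(t)*1e3*S,W/2-r*np.cos(t)*1e3*S])
    if draw:cv2.polylines(im,[np.int32(np.round(pts))],True,(0,0,255),1)
    return im
A=np.array([.4492,-.0675]);B=np.array([.4946,-.3031]);YAW=.19
E
python3 - <<'E'
from h import *
c=camera("wrist");N=np.pi/2+YAW
t=np.hstack([hexfit(c,A,.093,N+1.53,.022,S=6),hexfit(c,B,.093,N+.37,.022,S=6)])
b=np.hstack([hexfit(c,A,.065,N-.27,.040,S=6),hexfit(c,B,.065,N-.27,.040,S=6)])
im=np.vstack([t,b]);im=cv2.convertScaleAbs(im,alpha=1.3);print(im.shape);im=cv2.resize(im,(600,600));cv2.imwrite("pics/hex1.png",im)
E
```

```text
(720, 720, 3)
```

View pics/hex1.png

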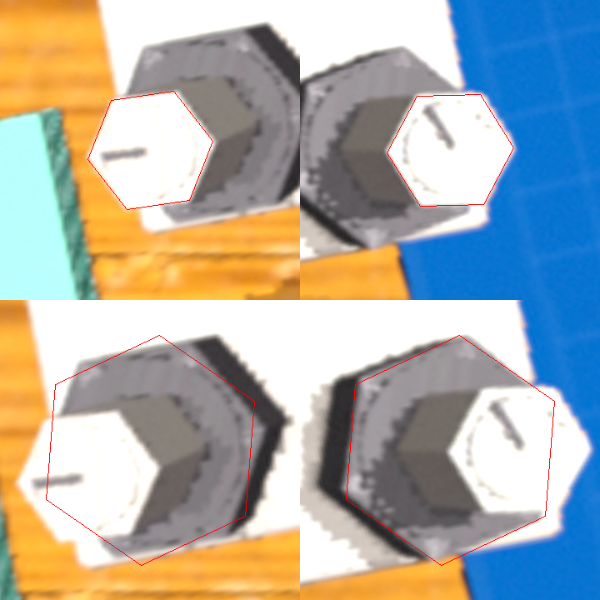

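The predicted hexagons fit both heads exactly, so the bubble readings give me the screw angles: a needs about 1.53 rad clockwise and b about 0.37 rad. Starting with screw a.

carry_out --series '[{"xyz": [0.003,0.018,-0.01],"turn": [0,0,0.17]},{"xyz": [0.006,0.036,-0.02],"turn": [0,0,0.34]},{"xyz": [0.009,0.054,-0.03],"turn": [0,0,0.51]},{"xyz": [0.012,0.072,-0.04],"turn": [0,0,0.68]},{"xyz": [0.015,0.09,-0.05],"turn": [0,0,0.85]},{"xyz": [0.018,0.108,-0.06],"turn": [0,0,1.02]},{"xyz": [0.0207,0.1253,-0.07],"turn": [0,0,1.19]},{"xyz": [0.0207,0.1253,-0.08],"turn": [0,0,1.36]},{"xyz": [0.0207,0.1253,-0.09],"turn": [0,0,1.53]},{"xyz": [0.0207,0.1253,-0.09],"turn": [0,0,1.53]}]' --claw -0.14 --force 12

```text
time_s: 5.62
tool_pos: [0.4488, -0.0677, 0.271]
orientation: [0.533, 0.463, 0.534, -0.464]
ft_force: [-1.1, -0.5, 0.4]
grip_width: 0.571
```

Run:
```python
from h import *
s=observe();print(s["time_s"],s["tool_pos"],s["q"],s["grip_width"])
q=s["orientation"];m=R.from_quat([q[1],q[2],q[3],q[0]]).as_matrix();print("yaw",np.arctan2(m[1,1],m[0,1]),m[:,0])
c=camera("wrist");cv2.imwrite("pics/w2.png",c["image"])
print(proj(c,[*A,.093]),spot_point("screw_a_head","wrist")[:2])
```

```text
5.625 [ 0.44877856 -0.0677404   0.27098023] [-2.04709585e-01 -2.87956729e-02  2.19419544e+00  2.06533830e-05
  9.78025339e-01 -3.45309011e-01] 0.5714719551861319
yaw 0.1405884190210198 [-1.79070549e-03  3.89277577e-04 -9.99998321e-01]
[327.44207028 286.03606035] [{'position': [330.0, 273.8], 'confidence': 0.9}]
```

View pics/w2.png

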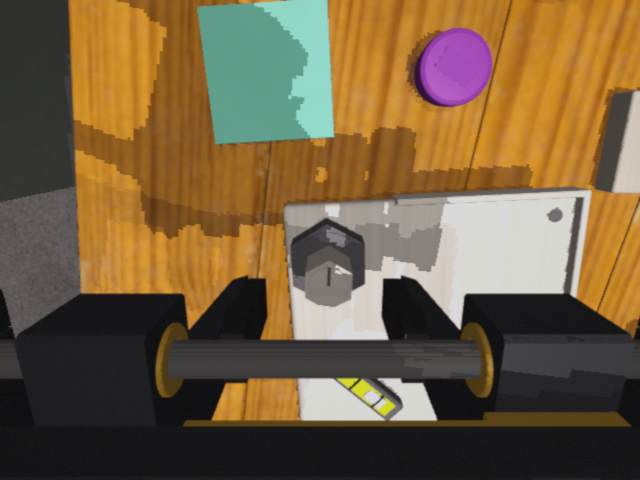

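The view shows the head top at about (329,284), where I predicted (327,286), centred between the fingers. Going down and gripping.

carry_out --series '[{"xyz": [0,0,-0.017],"turn": [0,0,0]},{"xyz": [0,0,-0.034],"turn": [0,0,0]},{"xyz": [0,0,-0.034],"turn": [0,0,0]}]'

```text
time_s: 6.1
tool_pos: [0.4481, -0.0679, 0.2358]
orientation: [0.533, 0.463, 0.535, -0.464]
ft_force: [0.2, 0.8, -0.1]
grip_width: 0.576
```

carry_out --series '[{"xyz": [0,0,0],"turn": [0,0,0]},{"xyz": [0,0,0],"turn": [0,0,0]},{"xyz": [0,0,0],"turn": [0,0,0]},{"xyz": [0,0,0],"turn": [0,0,0]},{"xyz": [0,0,0],"turn": [0,0,0]}]' --claw 1 --force 15

```text
time_s: 6.72
tool_pos: [0.45, -0.0681, 0.2383]
orientation: [0.535, 0.464, 0.533, -0.463]
ft_force: [4.4, -0.2, -0.9]
grip_width: 0.249
```

carry_out --series '[{"xyz": [0.0005,0,0],"turn": [0,0,-0.17]},{"xyz": [0.0005,0,0],"turn": [0,0,-0.34]},{"xyz": [0.0005,0,0],"turn": [0,0,-0.51]},{"xyz": [0.0005,0,0],"turn": [0,0,-0.68]},{"xyz": [0.0005,0,0],"turn": [0,0,-0.85]},{"xyz": [0.0005,0,0],"turn": [0,0,-1.02]},{"xyz": [0.0005,0,0],"turn": [0,0,-1.19]},{"xyz": [0.0005,0,0],"turn": [0,0,-1.36]},{"xyz": [0.0005,0,0],"turn": [0,0,-1.53]},{"xyz": [0.0005,0,0],"turn": [0,0,-1.53]}]'

```text
time_s: 7.98
tool_pos: [0.4493, -0.0679, 0.2378]
orientation: [-0.065, -0.704, -0.065, 0.705]
ft_force: [-0.6, 1.7, 3.0]
grip_width: 0.258
```

carry_out --series '[{"xyz": [0,0,0],"turn": [0,0,0]},{"xyz": [0,0,0],"turn": [0,0,0]}]'

```text
time_s: 8.22
tool_pos: [0.4493, -0.0679, 0.2377]
orientation: [-0.065, -0.704, -0.065, 0.705]
ft_force: [-3.6, 1.7, 5.9]
grip_width: 0.25
```

Run:
```python
from h import *
s=observe();print(s["time_s"],s["tool_pos"],s["q"],s["grip_width"],s["ft_force"],s["moment"])
q=s["orientation"];m=R.from_quat([q[1],q[2],q[3],q[0]]).as_matrix();print("yaw",np.arctan2(m[1,1],m[0,1]))
c=camera("scene");cv2.imwrite("pics/s2.png",c["image"]);d=camera("wrist");cv2.imwrite("pics/w3.png",d["image"]);e=camera("side")
for k in(c,d,e):
    print([np.round(proj(k,[*v,.053])) for v in((.4858,-.1518),(.4972,-.2113))])
cr=[cv2.resize(c["image"][295:350,280:360],(640,440),interpolation=2),cv2.resize(e["image"][205:260,345:425],(640,440),interpolation=2)]
cv2.imwrite("pics/c2.png",cv2.resize(np.vstack(cr),(436,600)))
```

```text
8.225 [ 0.44932816 -0.06792834  0.2377371 ] [-2.04917849e-01  2.00574309e-02  2.21845277e+00  1.83912670e-04
  9.04543475e-01  1.18147866e+00] 0.25004837827783644 [-3.5546522   1.7055022   5.85777699] [ 0.35062863  0.61422818 -0.00365908]
yaw -1.3865107256423455
[array([305., 316.]), array([330., 336.])]
[array([514., 238.]), array([643., 237.])]
[array([379., 240.]), array([382., 223.])]
```

```bash
cat >> h.py <<'E'
def bub(r):
    g,wh,ang,x,row=r
    B,G=row[:,0],row[:,1]
    dark=np.clip(180-G,0,None)
    L=[np.average(x[m],weights=dark[m]) for m in ((abs(x-s*9.8)<2.2) for s in(-1,1))]
    sat=np.where(G>120,(G-B),np.nan)
    ok=(abs(x)<19)&(sat<50)
    # ignore line pixels adjacent
    xs=x[ok]
    return dict(lines=np.round(L,2),edges=(round(xs.min(),2),round(xs.max(),2)),off=round((xs.min()+xs.max())/2-np.mean(L),2),len=round(xs.max()-xs.min(),2),g=np.round(g,4))
E
python3 - <<'E'
from h import *
d=camera("wrist");r=vials(d,"pics/v2.png");print(bub(r[0]),"\nscene:")
for r in vials(camera("scene"),"pics/v2s.png"):print(bub(r))
E
```

```text
{'lines': array([-10.04,   9.94]), 'edges': (np.float64(-7.81), np.float64(6.31)), 'off': np.float64(-0.7), 'len': np.float64(14.12), 'g': array([ 0.4859, -0.1536])} 
scene:Traceback (most recent call last):
  File "<stdin>", line 3, in <module>
  File "h.py", line 51, in bub
    L=[np.average(x[m],weights=dark[m]) for m in ((abs(x-s*9.8)<2.2) for s in(-1,1))]
       ~~~~~~~~~~^^^^^^^^^^^^^^^^^^^^^^
    raise ZeroDivisionError(
        "Weights sum to zero, can't be normalized")
ZeroDivisionError: Weights sum to zero, can't be normalized
```

carry_out --series '[{"xyz": [0,0,0],"turn": [0,0,0]},{"xyz": [0,0,0],"turn": [0,0,0]},{"xyz": [0,0,0.02],"turn": [0,0,0]},{"xyz": [0,0,0.045],"turn": [0,0,0]},{"xyz": [0.01,-0.05,0.045],"turn": [0,0,0.1]},{"xyz": [0.02,-0.1,0.045],"turn": [0,0,0.2]},{"xyz": [0.03,-0.155,0.045],"turn": [0,0,0.3]},{"xyz": [0.04,-0.21,0.045],"turn": [0,0,0.377]},{"xyz": [0.0453,-0.235,0.045],"turn": [0,0,0.377]},{"xyz": [0.0453,-0.235,0.045],"turn": [0,0,0.377]}]' --claw -0.14

```text
time_s: 9.72
tool_pos: [0.4951, -0.3043, 0.2823]
orientation: [-0.194, -0.68, -0.195, 0.68]
ft_force: [-1.0, 0.9, 0.0]
grip_width: 0.572
```

Run:
```python
from h import *
s=observe();print(s["time_s"],s["tool_pos"],s["grip_width"])
q=s["orientation"];m=R.from_quat([q[1],q[2],q[3],q[0]]).as_matrix();print("yaw",np.arctan2(m[1,1],m[0,1]))
c=camera("wrist");print(proj(c,[*B,.093]),spot_point("screw_b_head","wrist")[:2],proj(c,[*B,.081]))
```

```text
9.725 [ 0.49507164 -0.30432097  0.28233182] 0.5719647989945579
yaw -1.013903634893817
[322.24115921 274.66398195] [{'position': [324.0, 262.1], 'confidence': 0.8}] [322.37931336 266.13340508]
```

carry_out --series '[{"xyz": [0,0.001,-0.022],"turn": [0,0,0]},{"xyz": [0,0.001,-0.045],"turn": [0,0,0]},{"xyz": [0,0.001,-0.045],"turn": [0,0,0]}]'

```text
time_s: 10.2
tool_pos: [0.4938, -0.2995, 0.2356]
orientation: [-0.194, -0.678, -0.197, 0.681]
ft_force: [0.1, 0.6, -0.1]
grip_width: 0.57
```

carry_out --series '[{"xyz": [0,0,0],"turn": [0,0,0]},{"xyz": [0,0,0],"turn": [0,0,0]},{"xyz": [0,0,0],"turn": [0,0,0]},{"xyz": [0,0,0],"turn": [0,0,0]},{"xyz": [0,0,0],"turn": [0,0,0]},{"xyz": [0,0,0],"turn": [0,0,-0.12]},{"xyz": [0,0,0],"turn": [0,0,-0.25]},{"xyz": [0,0,0],"turn": [0,0,-0.37]},{"xyz": [0,0,0],"turn": [0,0,-0.37]},{"xyz": [0,0,0],"turn": [0,0,-0.37]}]' --claw 1

```text
time_s: 11.45
tool_pos: [0.4957, -0.3028, 0.2388]
orientation: [0.068, 0.705, 0.067, -0.703]
ft_force: [2.6, -4.5, 3.5]
grip_width: 0.249
```

carry_out --series '[{"xyz": [0,0,0],"turn": [0,0,0]},{"xyz": [0,0,0],"turn": [0,0,0]},{"xyz": [0,0,0.022],"turn": [0,0,0]},{"xyz": [0,0,0.05],"turn": [0,0,0]},{"xyz": [-0.03,0.055,0.08],"turn": [0,0,0]},{"xyz": [-0.06,0.11,0.12],"turn": [0,0,0]},{"xyz": [-0.067,0.11,0.123],"turn": [0,0,0]},{"xyz": [-0.067,0.11,0.123],"turn": [0,0,0]}]' --claw -0.14

```text
time_s: 12.45
tool_pos: [0.4271, -0.1909, 0.3611]
orientation: [0.068, 0.704, 0.068, -0.704]
ft_force: [-0.6, -0.3, 0.4]
grip_width: 0.57
```

Run:
```python
from h import *
s=observe();print(s["time_s"],s["tool_pos"])
q=s["orientation"];m=R.from_quat([q[1],q[2],q[3],q[0]]).as_matrix();print("yaw",np.arctan2(m[1,1],m[0,1]))
c=camera("wrist");cv2.imwrite("pics/w4.png",c["image"])
for r in vials(c,"pics/v3.png"):print(bub(r))
```

```text
12.45 [ 0.42711075 -0.19088853  0.3610572 ]
yaw -1.379363795014241
{'lines': array([-9.9,  9.9]), 'edges': (np.float64(-7.94), np.float64(6.31)), 'off': np.float64(-0.81), 'len': np.float64(14.25), 'g': array([ 0.4858, -0.152 ])}
{'lines': array([-9.9 ,  9.82]), 'edges': (np.float64(-10.06), np.float64(10.06)), 'off': np.float64(0.04), 'len': np.float64(20.12), 'g': array([ 0.4973, -0.2114])}
```

```bash
sed -i 's/ok=(abs(x)<19)&(sat<50)/ok=(abs(x)<19)\&(B>165)/' h.py
python3 - <<'E'
from h import *
for f in range(2):
  for r in vials(camera("wrist"),"pics/v3.png"):print(bub(r))
import numpy as np
r=vials(camera("wrist"))
for q in r: print([ (round(float(q[3][i]),1),int(q[4][i,0])) for i in range(len(q[3])) if 4<abs(q[3][i])<11 and i%4==0])
E
```

```text
{'lines': array([-9.9 ,  9.92]), 'edges': (np.float64(-7.81), np.float64(6.44)), 'off': np.float64(-0.7), 'len': np.float64(14.25), 'g': array([ 0.4859, -0.1518])}
{'lines': array([-9.94,  9.81]), 'edges': (np.float64(-7.19), np.float64(7.19)), 'off': np.float64(0.07), 'len': np.float64(14.38), 'g': array([ 0.4972, -0.2114])}
{'lines': array([-10.  ,   9.78]), 'edges': (np.float64(-7.94), np.float64(6.19)), 'off': np.float64(-0.76), 'len': np.float64(14.12), 'g': array([ 0.4857, -0.1519])}
{'lines': array([-9.96,  9.76]), 'edges': (np.float64(-7.19), np.float64(7.19)), 'off': np.float64(0.1), 'len': np.float64(14.38), 'g': array([ 0.4973, -0.2115])}
[(-10.9, 89), (-10.4, 72), (-9.9, 65), (-9.4, 70), (-8.9, 83), (-8.4, 114), (-7.9, 163), (-7.4, 202), (-6.9, 218), (-6.4, 222), (-5.9, 222), (-5.4, 222), (-4.9, 222), (-4.4, 222), (4.1, 222), (4.6, 222), (5.1, 222), (5.6, 216), (6.1, 187), (6.6, 140), (7.1, 103), (7.6, 92), (8.1, 90), (8.6, 83), (9.1, 69), (9.6, 59), (10.1, 59), (10.6, 66)]
[(-10.9, 100), (-10.4, 84), (-9.9, 78), (-9.4, 86), (-8.9, 104), (-8.4, 116), (-7.9, 125), (-7.4, 156), (-6.9, 194), (-6.4, 215), (-5.9, 221), (-5.4, 222), (-4.9, 222), (-4.4, 222), (4.1, 222), (4.6, 223), (5.1, 222), (5.6, 223), (6.1, 220), (6.6, 203), (7.1, 166), (7.6, 131), (8.1, 116), (8.6, 105), (9.1, 88), (9.6, 76), (10.1, 78), (10.6, 92)]
```

View pics/v3.png

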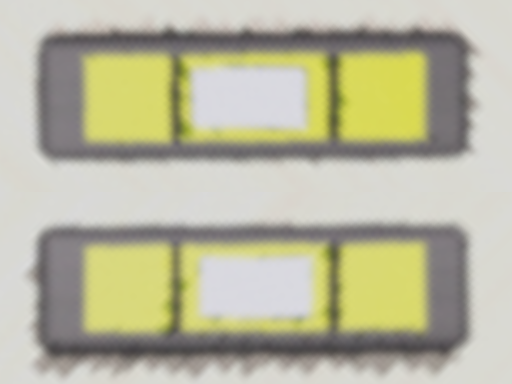

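b is centred. a is 0.73 mm short of centre, so it needs about 0.145 rad more clockwise.

carry_out --series '[{"xyz": [0.01,0.06,-0.02],"turn": [0,0,0.07]},{"xyz": [0.0224,0.1231,-0.05],"turn": [0,0,0.144]},{"xyz": [0.0224,0.1231,-0.078],"turn": [0,0,0.144]},{"xyz": [0.0224,0.1231,-0.078],"turn": [0,0,0.144]},{"xyz": [0.0224,0.1231,-0.1],"turn": [0,0,0.144]},{"xyz": [0.0224,0.1231,-0.1226],"turn": [0,0,0.144]},{"xyz": [0.0224,0.1231,-0.1226],"turn": [0,0,0.144]},{"xyz": [0.0224,0.1231,-0.1226],"turn": [0,0,0.144]}]' --claw -0.14

```text
time_s: 13.65
tool_pos: [0.4512, -0.0698, 0.2392]
orientation: [0.117, 0.698, 0.117, -0.697]
ft_force: [0.2, 0.7, 0.0]
grip_width: 0.57
```

carry_out --series '[{"xyz": [0,0,0],"turn": [0,0,0]},{"xyz": [0,0,0],"turn": [0,0,0]},{"xyz": [0,0,0],"turn": [0,0,0]},{"xyz": [0,0,0],"turn": [0,0,0]},{"xyz": [0,0,0],"turn": [0,0,0]},{"xyz": [0,0,0],"turn": [0,0,-0.07]},{"xyz": [0,0,0],"turn": [0,0,-0.145]},{"xyz": [0,0,0],"turn": [0,0,-0.145]},{"xyz": [0,0,0],"turn": [0,0,-0.145]}]' --claw 1

```text
time_s: 14.78
tool_pos: [0.4503, -0.068, 0.2387]
orientation: [-0.066, -0.704, -0.067, 0.704]
ft_force: [-1.1, 5.4, 5.3]
grip_width: 0.244
```

carry_out --series '[{"xyz": [0,0,0],"turn": [0,0,0]},{"xyz": [0,0,0],"turn": [0,0,0]},{"xyz": [0,0,0.022],"turn": [0,0,0]},{"xyz": [0,0,0.05],"turn": [0,0,0]},{"xyz": [-0.01,-0.05,0.08],"turn": [0,0,0]},{"xyz": [-0.02,-0.1,0.1],"turn": [0,0,0]},{"xyz": [-0.0224,-0.1231,0.1226],"turn": [0,0,0]},{"xyz": [-0.0224,-0.1231,0.1226],"turn": [0,0,0]},{"xyz": [-0.0224,-0.1231,0.1226],"turn": [0,0,0]}]' --claw -0.14

```text
time_s: 15.9
tool_pos: [0.4277, -0.1915, 0.3597]
orientation: [-0.066, -0.704, -0.067, 0.704]
ft_force: [-0.8, 1.0, -0.5]
grip_width: 0.57
```

Run:
```python
from h import *
s=observe();print(s["time_s"],s["tool_pos"])
q=s["orientation"];m=R.from_quat([q[1],q[2],q[3],q[0]]).as_matrix();print("yaw",np.arctan2(m[1,1],m[0,1]))
for f in range(2):
  c=camera("wrist")
  for r in vials(c):print(bub(r))
N=np.pi/2+YAW
b=np.hstack([hexfit(c,A,.065,N-.49,.040,S=6,half=.04),hexfit(c,B,.065,N-.27,.040,S=6,half=.04)])
cv2.imwrite("pics/hex2.png",cv2.resize(b,(800,400)))
```

```text
15.9 [ 0.42768195 -0.19150211  0.35972846]
yaw -1.382298189234966
{'lines': array([-9.92,  9.87]), 'edges': (np.float64(-7.06), np.float64(7.06)), 'off': np.float64(0.02), 'len': np.float64(14.12), 'g': array([ 0.4859, -0.1518])}
{'lines': array([-9.78, 10.  ]), 'edges': (np.float64(-7.06), np.float64(7.19)), 'off': np.float64(-0.05), 'len': np.float64(14.25), 'g': array([ 0.4974, -0.2113])}
{'lines': array([-10.01,   9.82]), 'edges': (np.float64(-7.19), np.float64(6.94)), 'off': np.float64(-0.03), 'len': np.float64(14.12), 'g': array([ 0.4857, -0.1519])}
{'lines': array([-9.85,  9.91]), 'edges': (np.float64(-7.06), np.float64(7.31)), 'off': np.float64(0.1), 'len': np.float64(14.38), 'g': array([ 0.4973, -0.2113])}
```

View pics/hex2.png

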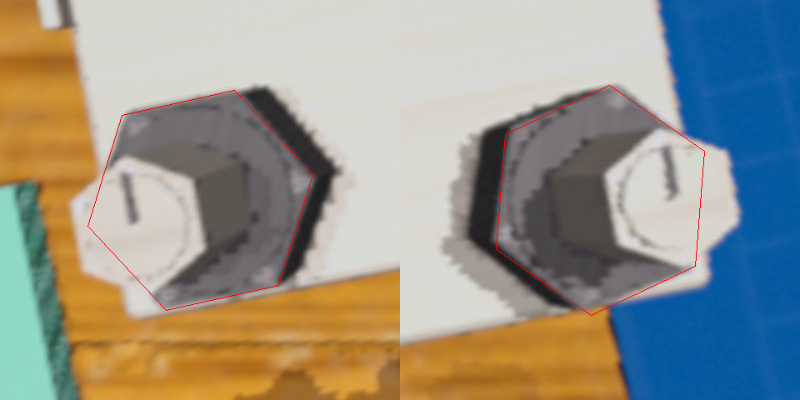

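Both bubbles are centred to within 0.1 mm, and the nut hexagons match at angles of about 0.49 (a) and 0.27 (b). Now nut a, with the jaws at yaw 0.224.

carry_out --series '[{"xyz": [0.003,0.015,-0.01],"turn": [0,0,0.175]},{"xyz": [0.006,0.03,-0.02],"turn": [0,0,0.35]},{"xyz": [0.009,0.045,-0.03],"turn": [0,0,0.525]},{"xyz": [0.012,0.06,-0.04],"turn": [0,0,0.7]},{"xyz": [0.015,0.08,-0.05],"turn": [0,0,0.875]},{"xyz": [0.018,0.095,-0.06],"turn": [0,0,1.05]},{"xyz": [0.02,0.11,-0.07],"turn": [0,0,1.225]},{"xyz": [0.022,0.1237,-0.08],"turn": [0,0,1.4]},{"xyz": [0.022,0.1237,-0.085],"turn": [0,0,1.575]},{"xyz": [0.022,0.1237,-0.085],"turn": [0,0,1.606]}]' --claw -0.36

```text
time_s: 17.25
tool_pos: [0.4492, -0.0671, 0.2742]
orientation: [0.552, 0.44, 0.554, -0.441]
ft_force: [0.4, 1.5, -0.1]
grip_width: 0.68
```

carry_out --series '[{"xyz": [0,0,0],"turn": [0,0,0]},{"xyz": [0,0,0],"turn": [0,0,0]}]'

```text
time_s: 17.5
tool_pos: [0.4501, -0.0683, 0.2759]
orientation: [0.553, 0.441, 0.552, -0.441]
ft_force: [0.0, -0.6, 0.6]
grip_width: 0.679
```

Run:
```python
from h import *
s=observe();print(s["time_s"],s["tool_pos"],s["q"][[0,5]],s["grip_width"])
q=s["orientation"];m=R.from_quat([q[1],q[2],q[3],q[0]]).as_matrix();print("yaw",np.arctan2(m[1,1],m[0,1]))
c=camera("wrist");print(proj(c,[*A,.081]),spot_point("screw_a_head","wrist")[:1],proj(c,[*A,.057]),spot_point("nut_a_mid","wrist")[:1])
```

```text
17.5 [ 0.45007792 -0.06828006  0.27588026] [-0.20529677 -0.42775958] 0.6791783205671066
yaw 0.2224414132178426
[324.22580697 271.15893172] [{'position': [325.5, 270.7], 'confidence': 0.72}] [324.24313207 255.91731361] [{'position': [324.7, 254.1], 'confidence': 0.89}]
```

Well centred. Going down to 0.219, then gripping.

carry_out --series '[{"xyz": [-0.0005,0.0005,-0.02],"turn": [0,0,0]},{"xyz": [-0.0005,0.0005,-0.04],"turn": [0,0,0]},{"xyz": [-0.0005,0.0005,-0.056],"turn": [0,0,0]},{"xyz": [-0.0005,0.0005,-0.056],"turn": [0,0,0]},{"xyz": [-0.0005,0.0005,-0.056],"turn": [0,0,0]}]'

```text
time_s: 18.27
tool_pos: [0.4499, -0.068, 0.2202]
orientation: [0.553, 0.441, 0.552, -0.441]
ft_force: [1.1, -0.4, -0.2]
grip_width: 0.682
```

carry_out --series '[{"xyz": [0,0,0],"turn": [0,0,0]},{"xyz": [0,0,0],"turn": [0,0,0]},{"xyz": [0,0,0],"turn": [0,0,0]},{"xyz": [0,0,0],"turn": [0,0,0]},{"xyz": [0,0,0],"turn": [0,0,0]}]' --claw 1 --force 25

```text
time_s: 18.9
tool_pos: [0.4502, -0.0678, 0.2203]
orientation: [0.553, 0.441, 0.552, -0.441]
ft_force: [2.5, 2.1, 2.2]
grip_width: 0.452
```

carry_out --series '[{"xyz": [0,0,0],"turn": [0,0,-0.16]},{"xyz": [0,0,0],"turn": [0,0,-0.32]},{"xyz": [0,0,0],"turn": [0,0,-0.48]},{"xyz": [0,0,0],"turn": [0,0,-0.64]},{"xyz": [0,0,0],"turn": [0,0,-0.8]},{"xyz": [0,0,0],"turn": [0,0,-0.96]},{"xyz": [0,0,0],"turn": [0,0,-1.12]},{"xyz": [0,0,0],"turn": [0,0,-1.28]},{"xyz": [0,0,0],"turn": [0,0,-1.4]},{"xyz": [0,0,0],"turn": [0,0,-1.4]}]'

```text
time_s: 20.15
tool_pos: [0.45, -0.0677, 0.2203]
orientation: [0.139, 0.694, 0.139, -0.693]
ft_force: [2.3, 2.7, 3.5]
grip_width: 0.459
```

carry_out --series '[{"xyz": [0,0,0],"turn": [0,0,-0.04]},{"xyz": [0,0,0],"turn": [0,0,-0.08]},{"xyz": [0,0,0],"turn": [0,0,-0.11]},{"xyz": [0,0,0],"turn": [0,0,-0.14]},{"xyz": [0,0,0],"turn": [0,0,-0.16]},{"xyz": [0,0,0],"turn": [0,0,-0.16]}]'

```text
time_s: 20.9
tool_pos: [0.4494, -0.0678, 0.2202]
orientation: [-0.085, -0.702, -0.084, 0.702]
ft_force: [0.1, 2.9, 7.8]
grip_width: 0.454
```

```bash
cat > st.py <<'E'
from h import *
s=observe();print(s["time_s"],s["tool_pos"],s["q"][[0,5]],"grip",s["grip_width"]*88,"F",s["ft_force"],"M",s["moment"],"tau",s["joint_torque"][5])
q=s["orientation"];m=R.from_quat([q[1],q[2],q[3],q[0]]).as_matrix();print("yaw",np.arctan2(m[1,1],m[0,1]))
E
python3 st.py
```

```text
20.9 [ 0.44938425 -0.06776081  0.22015684] [-0.20414272  1.12766374] grip 39.99564157826764 F [0.06666553 2.85485464 7.787649  ] M [0.49297262 0.2559008  0.96409977] tau 1.0080376267433167
yaw -1.3310664653902151
```

carry_out --series '[{"xyz": [0,0,0],"turn": [0,0,0]},{"xyz": [0,0,0],"turn": [0,0,-0.03]},{"xyz": [0,0,0],"turn": [0,0,-0.06]},{"xyz": [0,0,0],"turn": [0,0,-0.06]}]' --force 35

```text
time_s: 21.4
tool_pos: [0.449, -0.0678, 0.2201]
orientation: [-0.064, -0.703, -0.064, 0.705]
ft_force: [-1.9, 1.2, 9.7]
grip_width: 0.455
```

```bash
python3 st.py
```

```text
21.4 [ 0.44898815 -0.06781505  0.22014065] [-0.20407045  1.18675082] grip 40.04265520514766 F [-1.88367658  1.19098507  9.6650851 ] M [0.37942035 0.58684437 1.45091069] tau 1.512627974152565
yaw -1.3892696339037425
```

carry_out --series '[{"xyz": [0,0,0],"turn": [0,0,0]},{"xyz": [0,0,0],"turn": [0,0,0]},{"xyz": [0,0,0.03],"turn": [0,0,0]},{"xyz": [0,0,0.065],"turn": [0,0,0]},{"xyz": [-0.01,-0.05,0.1],"turn": [0,0,0]},{"xyz": [-0.02,-0.1,0.12],"turn": [0,0,0]},{"xyz": [-0.022,-0.123,0.14],"turn": [0,0,0]},{"xyz": [-0.022,-0.123,0.14],"turn": [0,0,0]},{"xyz": [-0.022,-0.123,0.14],"turn": [0,0,0]}]' --claw -0.36

```text
time_s: 22.52
tool_pos: [0.427, -0.1902, 0.3584]
orientation: [-0.061, -0.704, -0.062, 0.705]
ft_force: [-0.3, -0.3, -0.2]
grip_width: 0.68
```

```bash
python3 st.py;python3 - <<'E'
from h import *
c=camera("wrist");cv2.imwrite("pics/w5.png",c["image"])
for r in vials(c):print(bub(r))
N=np.pi/2+YAW
b=np.hstack([hexfit(c,A,.065,N-2,.040,S=6,half=.04),hexfit(c,A,.093,N,.022,S=6,half=.04)])
cv2.imwrite("pics/hex3.png",cv2.resize(b,(800,400)))
E
```

```text
22.525 [ 0.42699088 -0.19023995  0.35836807] [-0.47256561  0.92341026] grip 59.817317567157914 F [-0.28660555 -0.28626603 -0.21144138] M [-0.04353841  0.18210776 -0.07667204] tau -0.0020068192679900676
yaw -1.396137978304289
{'lines': array([-9.91,  9.89]), 'edges': (np.float64(-7.06), np.float64(7.06)), 'off': np.float64(0.01), 'len': np.float64(14.12), 'g': array([ 0.4858, -0.1519])}
{'lines': array([-9.94,  9.85]), 'edges': (np.float64(-7.06), np.float64(7.19)), 'off': np.float64(0.11), 'len': np.float64(14.25), 'g': array([ 0.4973, -0.2114])}
```

View pics/hex3.png

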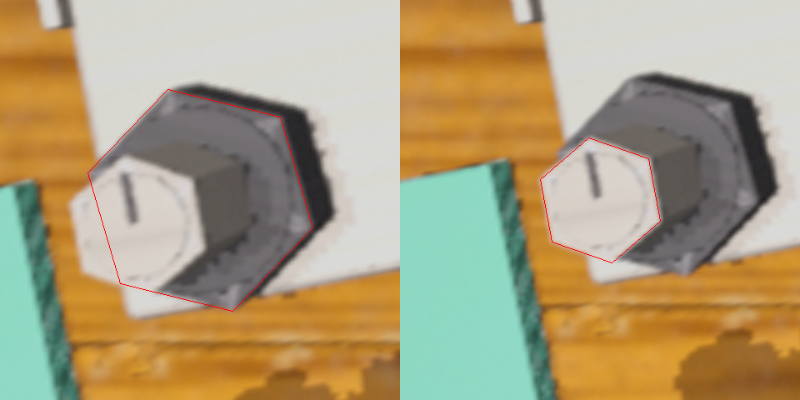

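The nut a hexagon matches the 2.0 stop and its bubble still reads 0.0. Now nut b.

carry_out --series '[{"xyz": [0.007,-0.011,-0.005],"turn": [0,0,0.18]},{"xyz": [0.014,-0.022,-0.01],"turn": [0,0,0.36]},{"xyz": [0.021,-0.033,-0.02],"turn": [0,0,0.54]},{"xyz": [0.028,-0.044,-0.03],"turn": [0,0,0.72]},{"xyz": [0.035,-0.056,-0.04],"turn": [0,0,0.9]},{"xyz": [0.042,-0.068,-0.05],"turn": [0,0,1.08]},{"xyz": [0.049,-0.08,-0.06],"turn": [0,0,1.26]},{"xyz": [0.056,-0.092,-0.07],"turn": [0,0,1.44]},{"xyz": [0.063,-0.104,-0.08],"turn": [0,0,1.62]},{"xyz": [0.0685,-0.1128,-0.083],"turn": [0,0,1.8]}]'

```text
time_s: 23.82
tool_pos: [0.4959, -0.3022, 0.2741]
orientation: [0.59, 0.387, 0.593, -0.387]
ft_force: [0.3, 1.3, 0.7]
grip_width: 0.679
```

carry_out --series '[{"xyz": [0,0,0],"turn": [0,0,0.04]},{"xyz": [0,0,0],"turn": [0,0,0.04]},{"xyz": [0,0,0],"turn": [0,0,0.04]}]'

```text
time_s: 24.2
tool_pos: [0.496, -0.3027, 0.2759]
orientation: [0.597, 0.378, 0.598, -0.377]
ft_force: [-0.1, 0.2, 0.6]
grip_width: 0.684
```

```bash
python3 st.py;python3 - <<'E'
from h import *
c=camera("wrist");print(proj(c,[*B,.081]),spot_point("screw_b_head","wrist")[:1],proj(c,[*B,.057]),spot_point("nut_b_mid","wrist")[:1])
E
```

```text
24.2 [ 0.49596396 -0.30265794  0.27591825] [-0.59080158 -1.0352822 ] grip 60.17490759025255 F [-0.09694879  0.18140427  0.56507657] M [-0.01056368  0.02872747 -0.0045752 ] tau 0.001789135130820796
yaw 0.4444466748573564
[323.04983431 273.42480869] [{'position': [326.1, 270.2], 'confidence': 0.89}] [323.23006555 258.02889023] [{'position': [323.5, 259.6], 'confidence': 0.73}]
```

carry_out --series '[{"xyz": [-0.0005,0,-0.02],"turn": [0,0,0]},{"xyz": [-0.0005,0,-0.04],"turn": [0,0,0]},{"xyz": [-0.0005,0,-0.056],"turn": [0,0,0]},{"xyz": [-0.0005,0,-0.056],"turn": [0,0,0]},{"xyz": [-0.0005,0,-0.056],"turn": [0,0,0]}]'

```text
time_s: 24.98
tool_pos: [0.4956, -0.3038, 0.2206]
orientation: [0.598, 0.378, 0.598, -0.378]
ft_force: [0.7, -0.4, 0.4]
grip_width: 0.68
```

carry_out --series '[{"xyz": [0,0,0],"turn": [0,0,0]},{"xyz": [0,0,0],"turn": [0,0,0]},{"xyz": [0,0,0],"turn": [0,0,0]},{"xyz": [0,0,0],"turn": [0,0,0]},{"xyz": [0,0,0],"turn": [0,0,0]}]' --claw 1 --force 30

```text
time_s: 25.6
tool_pos: [0.496, -0.3038, 0.2215]
orientation: [0.598, 0.378, 0.597, -0.378]
ft_force: [1.0, 0.7, 3.8]
grip_width: 0.457
```

carry_out --series '[{"xyz": [0,0,0],"turn": [0,0,-0.16]},{"xyz": [0,0,0],"turn": [0,0,-0.32]},{"xyz": [0,0,0],"turn": [0,0,-0.48]},{"xyz": [0,0,0],"turn": [0,0,-0.64]},{"xyz": [0,0,0],"turn": [0,0,-0.8]},{"xyz": [0,0,0],"turn": [0,0,-0.96]},{"xyz": [0,0,0],"turn": [0,0,-1.12]},{"xyz": [0,0,0],"turn": [0,0,-1.28]},{"xyz": [0,0,0],"turn": [0,0,-1.44]},{"xyz": [0,0,0],"turn": [0,0,-1.58]}]'

```text
time_s: 26.85
tool_pos: [0.4954, -0.3036, 0.2214]
orientation: [-0.151, -0.691, -0.151, 0.691]
ft_force: [-1.3, 1.6, 6.8]
grip_width: 0.454
```

carry_out --series '[{"xyz": [0,0,0],"turn": [0,0,-0.05]},{"xyz": [0,0,0],"turn": [0,0,-0.1]},{"xyz": [0,0,0],"turn": [0,0,-0.14]},{"xyz": [0,0,0],"turn": [0,0,-0.18]},{"xyz": [0,0,0],"turn": [0,0,-0.22]},{"xyz": [0,0,0],"turn": [0,0,-0.25]},{"xyz": [0,0,0],"turn": [0,0,-0.25]}]'

```text
time_s: 27.72
tool_pos: [0.4952, -0.3034, 0.2213]
orientation: [-0.067, -0.703, -0.067, 0.705]
ft_force: [-2.0, 2.2, 6.5]
grip_width: 0.456
```

```bash
python3 st.py
```

```text
27.725 [ 0.49515879 -0.30341423  0.22128861] [-0.59211166  0.79027326] grip 40.13267840151987 F [-1.95990435  2.19169776  6.48035189] M [0.35409275 0.47554238 1.47983829] tau 1.5849857032299042
yaw -1.3810093852384187
```

Nut b is tight (1.48 N m, the same as nut a). Releasing and checking.

carry_out --series '[{"xyz": [0,0,0],"turn": [0,0,0]},{"xyz": [0,0,0],"turn": [0,0,0]},{"xyz": [0,0,0.03],"turn": [0,0,0]},{"xyz": [0,0,0.065],"turn": [0,0,0]},{"xyz": [-0.03,0.05,0.1],"turn": [0,0,0]},{"xyz": [-0.06,0.1,0.12],"turn": [0,0,0]},{"xyz": [-0.068,0.113,0.14],"turn": [0,0,0]},{"xyz": [-0.068,0.113,0.14],"turn": [0,0,0]},{"xyz": [-0.068,0.113,0.14],"turn": [0,0,0]}]' --claw -0.36

```text
time_s: 28.85
tool_pos: [0.4277, -0.191, 0.3601]
orientation: [-0.065, -0.704, -0.065, 0.704]
ft_force: [0.0, -0.6, 0.5]
grip_width: 0.68
```

```bash
python3 st.py;python3 - <<'E'
from h import *
c=camera("wrist");cv2.imwrite("pics/w6.png",c["image"])
for r in vials(c):print(bub(r))
N=np.pi/2+YAW
b=np.hstack([hexfit(c,A,.065,N-2,.040,S=6,half=.04),hexfit(c,B,.065,N-2,.040,S=6,half=.04)])
cv2.imwrite("pics/hex4.png",cv2.resize(b,(800,400)))
for n in("scene","side"):
    k=camera(n);cv2.imwrite(f"pics/{n}3.png",k["image"])
    for d in search_frame("tin_1",n)[:7]:
        l,t,w,h=d["bbox"];p=k["image"][int(t+h*.3):int(t+h*.6),int(l+w*.3):int(l+w*.7)].reshape(-1,3).mean(0)
        print(n,round(d["confidence"],2),np.round(d["bbox"]),np.round(p),np.round(onz(k,(l+w/2,t+h/2),.011)[:2],3))
E
```

```text
28.85 [ 0.42765974 -0.19104761  0.36014053] [-0.47321716  0.913023  ] grip 59.84477661818176 F [ 0.00262465 -0.59467076  0.50798804] M [ 0.01086855  0.14794708 -0.02335212] tau 0.000795237810962135
yaw -1.3861258602585926
{'lines': array([-10.12,   9.73]), 'edges': (np.float64(-7.19), np.float64(6.81)), 'off': np.float64(0.01), 'len': np.float64(14.0), 'g': array([ 0.4858, -0.1518])}
{'lines': array([-9.88,  9.93]), 'edges': (np.float64(-7.06), np.float64(7.19)), 'off': np.float64(0.04), 'len': np.float64(14.25), 'g': array([ 0.4973, -0.2114])}
scene 0.81 [216. 205.  18.  16.] [235. 242. 243.] [0.512 0.225]
side 0.94 [245. 344.  25.  20.] [145.  66. 137.] [0.602 0.206]
side 0.88 [322. 331.  23.  25.] [145.  66. 137.] [0.483 0.124]
side 0.7 [328. 296.  19.  25.] [144.  68. 136.] [0.508 0.042]
```

View pics/hex4.png

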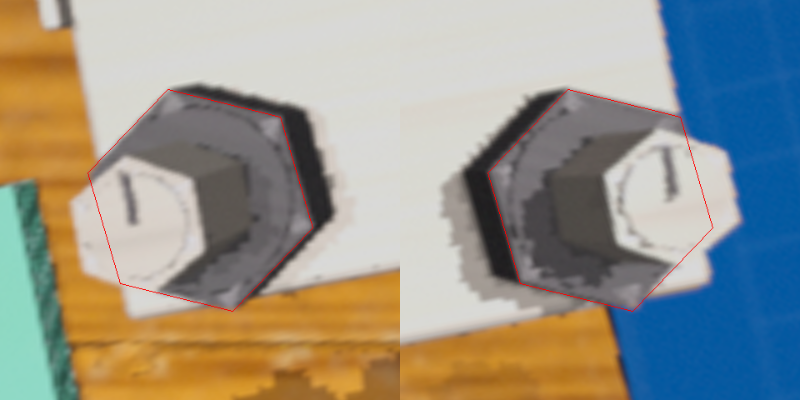

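Both nuts sit at the stop and the bubbles read 0.01 and 0.04 mm. Moving over the tins.

carry_out --series '[{"xyz": [0.01,0.055,0.02],"turn": [0,0,0]},{"xyz": [0.02,0.11,0.02],"turn": [0,0,0]},{"xyz": [0.03,0.165,0.02],"turn": [0,0,0]},{"xyz": [0.038,0.22,0.02],"turn": [0,0,0]},{"xyz": [0.038,0.28,0.01],"turn": [0,0,0]},{"xyz": [0.038,0.341,0],"turn": [0,0,0]},{"xyz": [0.038,0.341,0],"turn": [0,0,0]},{"xyz": [0.038,0.341,0],"turn": [0,0,0]}]' --claw -0.55

```text
time_s: 30.1
tool_pos: [0.4656, 0.1502, 0.3601]
orientation: [-0.066, -0.704, -0.065, 0.704]
ft_force: [0.4, -0.3, -0.3]
grip_width: 0.774
```

```bash
python3 st.py;cat >> h.py <<'E'
def tins(c,n="wrist",z=.022):
    for d in search_frame("tin_1",n)[:8]:
        l,t,w,h=d["bbox"];p=c["image"][int(t+h*.3):int(t+h*.6),int(l+w*.3):int(l+w*.7)].reshape(-1,3).mean(0)
        print(n,round(d["confidence"],2),np.round(d["bbox"]),np.round(p))
    for d in spot_point("tin_1",n)[:8]: print(" pt",round(d["confidence"],2),np.round(d["position"]),np.round(onz(c,d["position"],z-.022)[:2],4))
E
python3 - <<'E'
from h import *
c=camera("wrist");cv2.imwrite("pics/w7.png",c["image"]);tins(c)
E
```

```text
30.1 [0.46561878 0.15016614 0.36014152] [0.26130906 1.64661429] grip 68.1196624401999 F [ 0.3690251  -0.34623557 -0.27994382] M [-0.02418111  0.12170468  0.02114118] tau 0.006274947663769126
yaw -1.3849983755258675
wrist 0.7 [222. 118.  57.  61.] [215. 214. 215.]
wrist 0.68 [356.  83.  50.  56.] [219. 214. 215.]
wrist 0.68 [331. 179.  45.  50.] [187.  79. 169.]
wrist 0.64 [420. 162.  52.  47.] [187.  81. 170.]
wrist 0.57 [265.   0.  52.  61.] [187.  82. 169.]
 pt 0.93 [440. 184.] [0.5068 0.0481]
 pt 0.71 [350. 197.] [0.4792 0.1279]
 pt 0.69 [293.  34.] [0.6056 0.203 ]
 pt 0.62 [254. 144.] [0.5102 0.2226]
 pt 0.6 [376. 112.] [0.5578 0.1202]
```

View pics/w7.png

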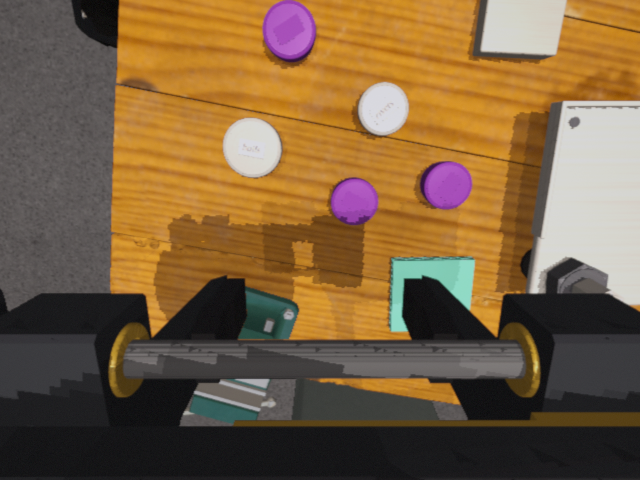

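There are five candidates here: silver at (252,148) and (383,108), purple at (289,30), (354,200) and (446,184). The two silver ones fit the aluminium tins, one 50 mm and one 42 mm; the purple ones are the look-alikes. I'll measure the lids and confirm in an enlarged crop.

```bash
cat >> h.py <<'E'
def lid(c,px,z,rad=45):
    x,y=map(int,px);x0,y0=max(0,x-rad),max(0,y-rad);p=c["image"][y0:y+rad,x0:x+rad]
    h=cv2.cvtColor(p,cv2.COLOR_BGR2HSV);m=((h[...,1]<45)&(h[...,2]>150)).astype(np.uint8)
    m=cv2.morphologyEx(m,cv2.MORPH_CLOSE,np.ones((3,3)))
    cs,_=cv2.findContours(m,0,2);k=max(cs,key=cv2.contourArea).reshape(-1,2)+[x0,y0]
    w=np.array([onz(c,q+.0,z)[:2] for q in k],np.float32)
    (cx,cy),r=cv2.minEnclosingCircle(w);M=cv2.moments(w.reshape(-1,1,2))
    return np.round([M["m10"]/M["m00"],M["m01"]/M["m00"]],4),np.round([cx,cy,2*r],4),round(2*np.sqrt(M["m00"]/np.pi),4)
E
python3 - <<'E'
from h import *
c=camera("wrist")
for p in((252,148),(383,108)):print(lid(c,p,.022))
cv2.imwrite("pics/crop7.png",cv2.resize(c["image"][60:220,200:480],(784,448),interpolation=2))
E
```

```text
(array([0.5085, 0.2203]), array([0.5086, 0.2203, 0.0494]), np.float64(0.0484))
(array([0.5597, 0.1183]), array([0.5595, 0.1184, 0.0415]), np.float64(0.0402))
```

View pics/crop7.png

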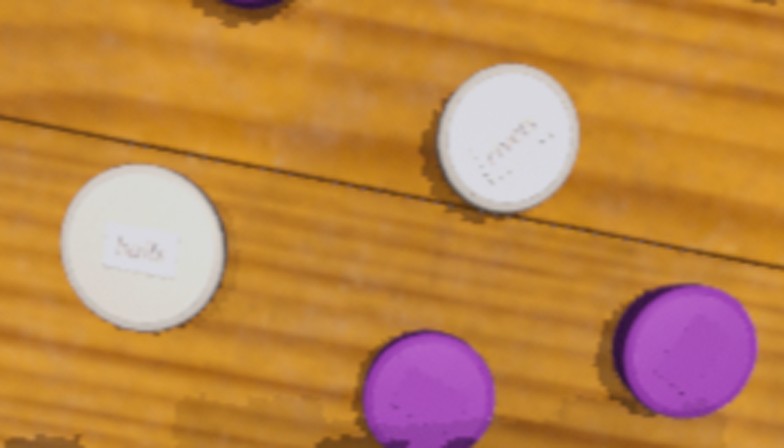

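The crop shows the two silver tins at 49.4 and 41.5 mm diameter, with the purple ones clearly different. Taking the 50 mm tin first.

carry_out --series '[{"xyz": [0.02,0.035,-0.03],"turn": [0,0,0]},{"xyz": [0.043,0.07,-0.07],"turn": [0,0,0]},{"xyz": [0.043,0.07,-0.12],"turn": [0,0,0]},{"xyz": [0.043,0.07,-0.145],"turn": [0,0,0]},{"xyz": [0.043,0.07,-0.145],"turn": [0,0,0]},{"xyz": [0.043,0.07,-0.17],"turn": [0,0,0]},{"xyz": [0.043,0.07,-0.189],"turn": [0,0,0]},{"xyz": [0.043,0.07,-0.189],"turn": [0,0,0]},{"xyz": [0.043,0.07,-0.189],"turn": [0,0,0]}]'

```text
time_s: 31.42
tool_pos: [0.5091, 0.2204, 0.1727]
orientation: [0.065, 0.705, 0.065, -0.704]
ft_force: [-0.8, -0.0, 0.0]
grip_width: 0.775
```

carry_out --series '[{"xyz": [0,0,0],"turn": [0,0,0]},{"xyz": [0,0,0],"turn": [0,0,0]},{"xyz": [0,0,0],"turn": [0,0,0]},{"xyz": [0,0,0],"turn": [0,0,0]},{"xyz": [0,0,0],"turn": [0,0,0]}]' --claw 1 --force 25

```text
time_s: 32.05
tool_pos: [0.5089, 0.2206, 0.1724]
orientation: [0.065, 0.704, 0.065, -0.704]
ft_force: [-0.8, -0.0, 5.8]
grip_width: 0.557
```

```bash
python3 st.py
```

```text
32.05 [0.50888251 0.22055769 0.17243263] [0.36405869 1.7499437 ] grip 49.05414201731966 F [-7.97707094e-01 -4.67575158e-03  5.77753088e+00] M [-0.04248853  0.24834118 -0.00767875] tau 0.013905734522268176
yaw -1.3859098641024032
```

carry_out --series '[{"xyz": [0,0,0.03],"turn": [0,0,0]},{"xyz": [0,0,0.08],"turn": [0,0,0]},{"xyz": [0,-0.02,0.13],"turn": [0,0,0]},{"xyz": [0.01,-0.07,0.14],"turn": [0,0,0]},{"xyz": [0.02,-0.12,0.14],"turn": [0,0,0]},{"xyz": [0.03,-0.17,0.14],"turn": [0,0,0]},{"xyz": [0.035,-0.22,0.14],"turn": [0,0,0]},{"xyz": [0.04,-0.27,0.14],"turn": [0,0,0]},{"xyz": [0.0459,-0.32,0.13],"turn": [0,0,0]},{"xyz": [0.0459,-0.334,0.12],"turn": [0,0,0]}]'

```text
time_s: 33.3
tool_pos: [0.5544, -0.1161, 0.2911]
orientation: [0.064, 0.704, 0.064, -0.704]
ft_force: [-1.3, 0.9, -1.3]
grip_width: 0.558
```

```bash
python3 st.py;python3 - <<'E'
from h import *
k=camera("side");d=camera("wrist")
cv2.imwrite("pics/pl1.png",np.hstack([cv2.resize(k["image"][150:330,230:430],(440,396)),cv2.resize(d["image"],(360,396))]))
E
```

```text
33.3 [ 0.55436798 -0.11612152  0.29113842] [-0.25036703  1.13890761] grip 49.09742341041287 F [-1.26601085  0.87285386 -1.31816213] M [ 0.00743777  0.17010232 -0.03007658] tau 0.01917995628900826
yaw -1.3890992376772877
```

View pics/pl1.png

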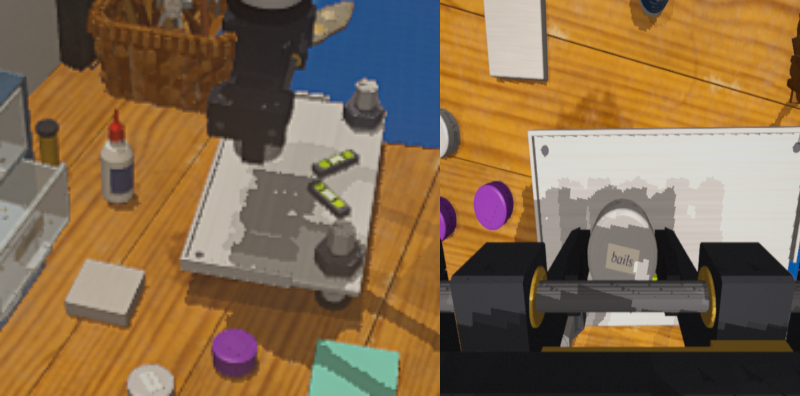

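The tin is held upright over the plate. Lowering it.

carry_out --series '[{"xyz": [0,0,-0.03],"turn": [0,0,0]},{"xyz": [0,0,-0.055],"turn": [0,0,0]},{"xyz": [0,0,-0.068],"turn": [0,0,0]},{"xyz": [0,0,-0.072],"turn": [0,0,0]},{"xyz": [0,0,-0.074],"turn": [0,0,0]},{"xyz": [0,0,-0.074],"turn": [0,0,0]}]'

```text
time_s: 34.15
tool_pos: [0.5549, -0.1136, 0.2186]
orientation: [0.065, 0.705, 0.065, -0.704]
ft_force: [0.1, -0.2, 0.1]
grip_width: 0.558
```

```bash
python3 st.py
```

```text
34.15 [ 0.55489563 -0.11358133  0.21857563] [-0.24589311  1.13989413] grip 49.10699826646204 F [ 0.05643202 -0.15503168  0.12552632] M [-0.02393371  0.10645248  0.00873449] tau 0.0010548721184022725
yaw -1.3858307326178465
```

carry_out --series '[{"xyz": [0,0,-0.001],"turn": [0,0,0]},{"xyz": [0,0,-0.0015],"turn": [0,0,0]},{"xyz": [0,0,-0.0015],"turn": [0,0,0]}]'

```text
time_s: 34.52
tool_pos: [0.5549, -0.1138, 0.2174]
orientation: [0.065, 0.705, 0.065, -0.704]
ft_force: [-1.5, 0.3, 5.0]
grip_width: 0.557
```

carry_out --series '[{"xyz": [0,0,0],"turn": [0,0,0]},{"xyz": [0,0,0],"turn": [0,0,0]},{"xyz": [0,0,0],"turn": [0,0,0]},{"xyz": [0,0,0.02],"turn": [0,0,0]},{"xyz": [0,0,0.07],"turn": [0,0,0]},{"xyz": [-0.01,0.05,0.12],"turn": [0,0,0]},{"xyz": [-0.03,0.11,0.14],"turn": [0,0,0]},{"xyz": [-0.05,0.17,0.14],"turn": [0,0,0]},{"xyz": [-0.07,0.22,0.14],"turn": [0,0,0]},{"xyz": [-0.075,0.245,0.14],"turn": [0,0,0]}]' --claw -0.5

```text
time_s: 35.78
tool_pos: [0.4779, 0.1336, 0.3563]
orientation: [-0.066, -0.704, -0.066, 0.704]
ft_force: [0.9, 0.3, 0.6]
grip_width: 0.751
```

carry_out --series '[{"xyz": [0,0,0],"turn": [0,0,0]},{"xyz": [0,0,0],"turn": [0,0,0]}]'

```text
time_s: 36.02
tool_pos: [0.4795, 0.1309, 0.3561]
orientation: [-0.066, -0.704, -0.065, 0.704]
ft_force: [0.8, 1.0, 1.7]
grip_width: 0.756
```

```bash
python3 st.py;python3 - <<'E'
from h import *
c=camera("wrist");cv2.imwrite("pics/w8.png",c["image"]);tins(c)
q=proj(c,[.5597,.1183,.022]);print(q)
try: print(lid(c,q,.022))
except Exception as e: print(e)
k=camera("scene");print(proj(k,[.5548,-.1134,.067]));tins(k,"scene")
E
```

```text
36.025 [0.47953237 0.13090335 0.3560592 ] [0.21658517 1.60257409] grip 66.54465509986944 F [0.78697437 0.95136562 1.72711109] M [ 0.00034137  0.15558687 -0.02873151] tau 0.0006208859304024372
yaw -1.385719977362105
wrist 0.96 [332.  94.  48.  57.] [219. 214. 215.]
wrist 0.88 [238.  10.  51.  67.] [186.  81. 168.]
wrist 0.75 [302. 192.  50.  43.] [178.  74. 160.]
wrist 0.68 [398. 176.  49.  47.] [187.  80. 168.]
wrist 0.61 [612. 156.  27.  59.] [67. 70. 74.]
wrist 0.49 [504. 113. 136. 198.] [209. 215. 215.]
 pt 0.88 [328. 212.] [0.4765 0.1262]
 pt 0.85 [419. 194.] [0.5089 0.0464]
 pt 0.83 [356. 125.] [0.5578 0.1169]
 pt 0.73 [271.  48.] [0.6054 0.1999]
[356.96526818 121.84877105]
(array([0.5597, 0.1182]), array([0.5596, 0.1183, 0.0413]), np.float64(0.0403))
[323.4505813  279.69606005]
scene 0.81 [255. 194.  18.  16.] [174.  59. 148.]
scene 0.76 [256. 225.  18.  13.] [202. 215. 221.]
scene 0.74 [251. 250.  20.  19.] [161.  54. 137.]
scene 0.62 [309. 272.  28.  24.] [216. 224. 227.]
scene 0.43 [253. 284.  26.  25.] [86. 88. 91.]
 pt 0.75 [261. 260.] [0.5092 0.0543]
 pt 0.62 [235. 248.] [0.481  0.1185]
 pt 0.58 [324. 289.] [ 0.573  -0.0912]
 pt 0.57 [267. 236.] [0.5583 0.1091]
 pt 0.54 [262. 208.] [0.5979 0.1971]
```

carry_out --series '[{"xyz": [0.04,-0.006,-0.03],"turn": [0,0,0]},{"xyz": [0.08,-0.0127,-0.06],"turn": [0,0,0]},{"xyz": [0.08,-0.0127,-0.11],"turn": [0,0,0]},{"xyz": [0.08,-0.0127,-0.14],"turn": [0,0,0]},{"xyz": [0.08,-0.0127,-0.14],"turn": [0,0,0]},{"xyz": [0.08,-0.0127,-0.165],"turn": [0,0,0]},{"xyz": [0.08,-0.0127,-0.184],"turn": [0,0,0]},{"xyz": [0.08,-0.0127,-0.184],"turn": [0,0,0]},{"xyz": [0.08,-0.0127,-0.184],"turn": [0,0,0]}]'

```text
time_s: 37.45
tool_pos: [0.5599, 0.1187, 0.1732]
orientation: [0.065, 0.705, 0.065, -0.704]
ft_force: [0.3, 0.7, -0.5]
grip_width: 0.75
```

carry_out --series '[{"xyz": [0,0,0],"turn": [0,0,0]},{"xyz": [0,0,0],"turn": [0,0,0]},{"xyz": [0,0,0],"turn": [0,0,0]},{"xyz": [0,0,0],"turn": [0,0,0]},{"xyz": [0,0,0],"turn": [0,0,0]},{"xyz": [0,0,0],"turn": [0,0,0]}]' --claw 1 --force 25

```text
time_s: 38.2
tool_pos: [0.5597, 0.1187, 0.1727]
orientation: [0.065, 0.704, 0.065, -0.704]
ft_force: [-1.4, 0.1, 4.5]
grip_width: 0.466
```

```bash
python3 st.py
```

```text
38.2 [0.55970544 0.11870632 0.17274288] [0.16547065 1.5514391 ] grip 41.04889516336847 F [-1.43126686  0.13538201  4.53687363] M [-0.08146789  0.30767238 -0.01545048] tau 0.012229701387695968
yaw -1.3859257139839143
```

carry_out --series '[{"xyz": [0,0,0.03],"turn": [0,0,0]},{"xyz": [0,0,0.08],"turn": [0,0,0]},{"xyz": [0,-0.02,0.13],"turn": [0,0,0]},{"xyz": [0,-0.07,0.14],"turn": [0,0,0]},{"xyz": [0,-0.12,0.14],"turn": [0,0,0]},{"xyz": [0.003,-0.17,0.14],"turn": [0,0,0]},{"xyz": [0.006,-0.22,0.14],"turn": [0,0,0]},{"xyz": [0.01,-0.27,0.14],"turn": [0,0,0]},{"xyz": [0.014,-0.32,0.14],"turn": [0,0,0]},{"xyz": [0.014,-0.3303,0.12],"turn": [0,0,0]}]'

```text
time_s: 39.45
tool_pos: [0.5741, -0.2148, 0.2931]
orientation: [0.065, 0.705, 0.063, -0.703]
ft_force: [0.3, 0.7, 0.2]
grip_width: 0.466
```

carry_out --series '[{"xyz": [0,0,-0.02],"turn": [0,0,0]},{"xyz": [0,0,-0.045],"turn": [0,0,0]},{"xyz": [0,0,-0.066],"turn": [0,0,0]},{"xyz": [0,0,-0.071],"turn": [0,0,0]},{"xyz": [0,0,-0.073],"turn": [0,0,0]},{"xyz": [0,0,-0.073],"turn": [0,0,0]}]'

```text
time_s: 40.2
tool_pos: [0.5739, -0.2115, 0.22]
orientation: [0.066, 0.705, 0.065, -0.704]
ft_force: [0.3, -1.1, -0.9]
grip_width: 0.463
```

```bash
python3 st.py
python3 - <<'E'
from h import *
k=camera("side");d=camera("wrist")
cv2.imwrite("pics/pl2.png",np.hstack([cv2.resize(k["image"][150:330,230:430],(440,396)),cv2.resize(d["image"],(360,396))]))
E
```

```text
40.2 [ 0.57391248 -0.21154777  0.22001584] [-0.39388467  0.99171853] grip 40.708537304025185 F [ 0.32143008 -1.10999541 -0.93360246] M [ 0.01454364  0.16073966 -0.04148192] tau 0.0005818256067868788
yaw -1.3856330848077678
```

View pics/pl2.png

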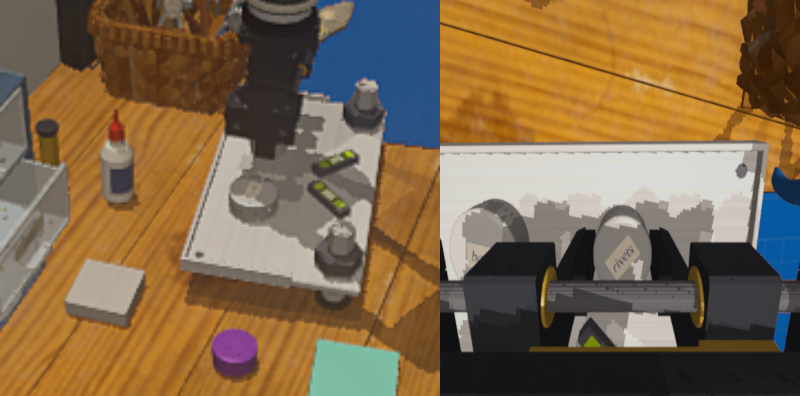

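The tin is upright just above the plate and tin 1 stands flat. Setting it down and releasing.

carry_out --series '[{"xyz": [0,0,-0.0015],"turn": [0,0,0]},{"xyz": [0,0,-0.0025],"turn": [0,0,0]},{"xyz": [0,0,-0.003],"turn": [0,0,0]},{"xyz": [0,0,-0.003],"turn": [0,0,0]}]'

```text
time_s: 40.8
tool_pos: [0.5737, -0.2118, 0.2177]
orientation: [0.065, 0.704, 0.065, -0.704]
ft_force: [-2.0, 1.7, 6.8]
grip_width: 0.471
```

carry_out --series '[{"xyz": [0,0,0],"turn": [0,0,0]},{"xyz": [0,0,0],"turn": [0,0,0]},{"xyz": [0,0,0],"turn": [0,0,0]},{"xyz": [0,0,0.02],"turn": [0,0,0]},{"xyz": [0,0,0.07],"turn": [0,0,0]},{"xyz": [-0.04,0.01,0.11],"turn": [0,0,0]},{"xyz": [-0.09,0.015,0.14],"turn": [0,0,0]},{"xyz": [-0.14,0.02,0.14],"turn": [0,0,0]},{"xyz": [-0.146,0.02,0.142],"turn": [0,0,0]},{"xyz": [-0.146,0.02,0.142],"turn": [0,0,0]}]' --claw -0.3

```text
time_s: 42.05
tool_pos: [0.4277, -0.1919, 0.3596]
orientation: [0.066, 0.705, 0.065, -0.703]
ft_force: [1.2, -1.1, 0.6]
grip_width: 0.65
```

carry_out --series '[{"xyz": [0,0,0],"turn": [0,0,0]},{"xyz": [0,0,0],"turn": [0,0,0]}]'

```text
time_s: 42.3
tool_pos: [0.4284, -0.1918, 0.3581]
orientation: [-0.065, -0.704, -0.065, 0.704]
ft_force: [-0.2, 0.3, 0.6]
grip_width: 0.649
```

```bash
python3 st.py;python3 - <<'E'
from h import *
c=camera("wrist")
for r in vials(c):print(bub(r))
N=np.pi/2+YAW
b=np.hstack([hexfit(c,A,.065,N-2,.040,S=6,half=.033),hexfit(c,B,.065,N-2,.040,S=6,half=.033)])
k=camera("scene");s=camera("side")
l=np.vstack([cv2.resize(c["image"],(400,300)),cv2.resize(b,(400,200))])
r=np.vstack([cv2.resize(k["image"][170:400,180:450],(360,300)),cv2.resize(s["image"][190:330,230:480],(360,200))])
cv2.imwrite("pics/end.png",np.hstack([l,r]))
E
```

```text
42.3 [ 0.42839123 -0.19183045  0.35811219] [-0.47412272  0.91139453] grip 57.128982887205396 F [-0.18072805  0.31538929  0.59298228] M [ 0.0473224   0.10347497 -0.02127668] tau 0.001403504611516837
yaw -1.385555497630294
{'lines': array([-10.01,   9.88]), 'edges': (np.float64(-7.06), np.float64(7.06)), 'off': np.float64(0.07), 'len': np.float64(14.12), 'g': array([ 0.4858, -0.1519])}
{'lines': array([-9.85,  9.89]), 'edges': (np.float64(-7.19), np.float64(7.19)), 'off': np.float64(-0.02), 'len': np.float64(14.38), 'g': array([ 0.4975, -0.2114])}
```

View pics/end.png

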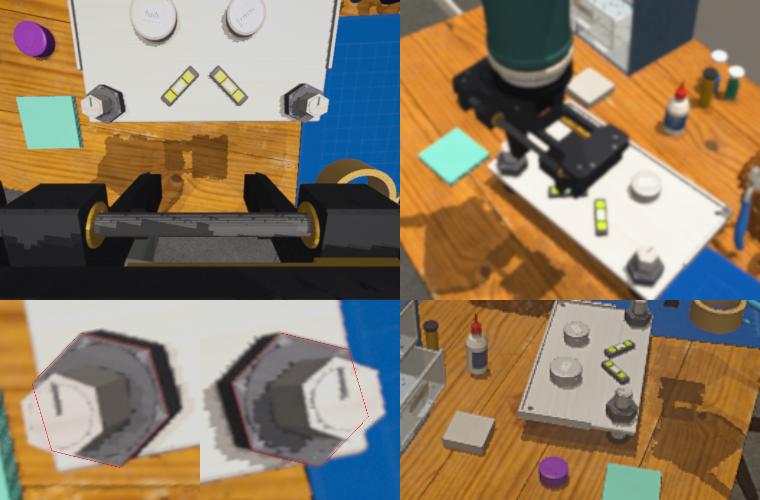

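Both tins stand upright, lid up, on the back half of the plate. The bubbles are centred, the nuts are at the stop, the block and glue bottle haven't moved, and the gripper is clear. Handing in.

```bash
python3 -c "
from station import *
print(sign_off())"
```

```text
the job is handed in; nothing more can be done
None
```

The job is done and handed in after about 42 s of robot time; `sign_off` gives no verdict.

- **Levelling:** I turned screw a about 1.67 rad clockwise in two goes, because the first left its bubble 0.7 mm short of centre. Screw b took about 0.37 rad clockwise.
- **Locking:** I then turned both jam nuts clockwise to the stop, to about 1.5 N m each.
- **Tins:** Only two were there, one 50 mm and one 42 mm. I stood both upright, lid up, on the back half of the plate, and left the three purple look-alikes alone.

**Last checks:** The bubbles read +0.07 mm (a) and −0.02 mm (b) from midway. Both nut outlines match the 2.0 rad stop. The steel block and glue bottle look unmoved, and the gripper is clear. No final check failed or disagreed.

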